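Hang the windscreen panel on the rail in front of the burner

TASK

Draw the windscreen panel (the one with a wooden grip tab and a hook) up out of its slanted rack, hook it over the uncovered part of the rail, and slide it along the rail, under the keeper strip, until it hangs centred in front of the burner. Leave it hanging straight, still and let go, and do not disturb the other plates in the rack or the things standing about.

Things in the scene. Friction and masses are not known exactly. Their poses are not given: they have to be found in the camera images.
- panel: Windscreen panel, aluminium sheet 150 wide (y), 5 mm thick (x), z 0 to 106 mm, with a hook and a wooden tab above it, 228 mm tall in all, 0.2 to 0.45 kg. Origin: middle of the sheet's bottom edge. As hung, z is up, y along the rail, x towards the hook's lip. Starts in one of the rack's three slots, its z axis leaning 30 degrees to the rack's -x.
- panel_hook (a point): Where the rail's axis lies in the panel's hook (panel 0, 0, 150 mm). Axes as the panel's. From the sheet's top a neck 56 mm wide steps to x -16..-11 and rises to z 168; from it the hook, an inverted V 22 mm wide inside (apex outside z 164), ends in a lip at x 11..15 down to z 138. The rail enters from +x between lip end and sheet top (z 106), then the panel is lowered.
- panel_grip (a point): Point to grip on the wooden tab (panel frame -13.5, 0, 212 mm). Axes as the panel's; close the fingers along x. The tab is 10 mm thick (panel x -18.5 to -8.5), 40 mm wide (y), z 168 to 228 mm.
- rack: Fixed plywood rack, 240 (x) by 180 (y) mm. Three slots across y, at x -45, 0, 45 mm, 8 mm wide, 50 mm deep along the slope, floors 30 mm up; back-rests reach 104 mm up the slope. Slots and plates lean 30 degrees from vertical, tops towards the rack's -x (robot's side). End cheeks 85 mm high. Origin: on the counter under the middle slot.
- rail: Fixed rail stand: steel bar 12 mm in diameter, 460 mm long along y, axis 185 mm above the counter, a post at each end (y -230, 230; feet 120 by 40 mm). Origin: on the counter under the bar's middle; -x is the robot's side. Over the left part (y 10 to 230) runs a keeper strip, so a hook goes on only right of it (hook's middle at y -150 to -20 mm).
- rail_mid (a point): Middle of the bar, on its axis (185 mm up). Axes as the rail's.
- keeper_end (a point): Free right end of the keeper strip, middle of its 8 by 8 mm section. The strip lies at rail x 0 to 8 mm; its underside is 20 mm above the bar's top, its own top 219 mm above the counter. A hook on the bar passes under it, the tab in front of it; fingertips should stay above it.
- stove: Fixed small grey camping stove, 150 mm across, 86 mm tall, behind the rail under the keeper strip's part, its black knob towards the rail. Origin: centre underneath. Axes parallel to the rail's.
- burner (a point): Centre of the burner's top, 70 mm above the counter: the panel's middle is to hang level with it along the rail.
- griddle: Plain aluminium griddle plate, 150 by 115 mm, 5 mm thick, without tab or hook, in another slot of the rack. Origin: middle of its bottom edge. Leave it.
- board: Plain thin wooden board, 145 by 130 mm, 5 mm thick, in another slot of the rack. Origin: middle of its bottom edge. Leave it.
- press: Stainless French press, 94 mm across, 213 mm tall with its black knob, handle to its -y (84 mm out), behind the uncovered part of the rail. Origin: centre underneath. Leave it.
- jug: Blue plastic measuring jug, 92 mm across the rim, 110 mm tall, handle to its +y (77 mm out). Origin: centre underneath. Leave it.
- mug: White ceramic mug, 80 mm across, 90 mm tall, handle to its +y. Origin: centre underneath. Leave it.
- stick: Wooden stir stick lying flat, 150 by 10 by 5 mm, along its x. Origin: centre underneath. Leave it.
Mind the look-alikes: they are no part of the job. Of the things shaped like the panel, the aluminium one is meant.

How it is judged:
On the way, in this order (a step that is already met when the one before it is completed fails the run):
1. the panel is drawn up out of the rack, its bottom edge more than 70 mm above the counter (height (world z) of panel above 0.07 m), for 0.1 s.
2. the hook is over the uncovered part of the rail (x of panel_hook in the frame of rail_mid between -0.013 and 0.013 m and z of panel_hook in the frame of rail_mid between -0.006 and 0.012 m and y of panel_hook in the frame of rail_mid between -0.2 and -0.012 m), for 0.1 s.
At the end, for the whole second after the job is handed in: The panel hangs at rest by its hook on the rail (hook point within 6 mm of the bar's axis across and 5 mm in height, its weight on the bar), upright within 0.15 rad and along the rail within 0.12 rad, its middle within 15 mm of the burner's centre along the rail (x of panel_hook in the frame of rail_mid between -0.006 and 0.006 m and z of panel_hook in the frame of rail_mid between -0.005 and 0.005 m and y of panel_hook in the frame of stove between -0.015 and 0.015 m and angle between panel's own z axis and vertical below 0.15 rad and angle between the y axis of panel and the y axis of rail, either way round below 0.12 rad and contact force between panel and rail above 0.8 N and linear speed of panel below 0.02 m/s and angular speed of panel below 0.15 rad/s); the robot touches nothing.
It fails at once if a plate left in the rack is moved more than 30 mm (distance of any of griddle, board from where it was at the start of the episode above 0.03 m).
It fails at once if the French press, jug, mug or stir stick is moved more than 30 mm (distance of any of press, jug, mug, stick from where it was at the start of the episode above 0.03 m).
It fails at once if the French press, jug or mug is tipped (angle between any of press, jug, mug's own z axis and vertical above 0.5 rad).
It also fails if it takes over 54 s, if anything falls off the work surface, if the arm or the gripper's body presses on something with over 40 N, if the wrist force passes 120 N, or if a joint passes its speed limit or range.

ROBOT

A 6-joint arm with a two-finger parallel gripper is mounted at the origin on the work surface. World frame = base frame: x ahead of the robot, y to its left, z up, the work surface at z = 0. Lengths are in m, angles in rad, forces in N, time in s.
With the tool pointing down it reaches from about 0.35 to 0.975 m from the base axis. Payload 4.9 kg.
Tool frame: the origin (TCP) lies at the very end of the fingers, on their centre line; the grasp point (between the pads) lies 19 mm behind it; z points along the fingers, y is the line along which they close (so a half turn about z gives the same grasp; the last joint's range is limited). The gripper opens to 85 mm and grips with 20 to 120 N. Pads are 22 mm wide; open, the fingers measure 114 mm over their backs; the gripper's body (76 mm by 85 mm) begins 54 mm behind the grasp point. The pads swing forward as they close: fully open they stand 13 mm farther back than shut.
Start: joints at [-1.408, 0.053, 1.613, -0, 1.476, -0.119], TCP at [0.174, -0.6, 0.231] pointing down, gripper open.
Joint ranges: [-3.01, 3.01], [-1.01, 2.22], [0.06, 2.58], [-1.02, 4.17], [0.09, 2.62], [-3.14, 3.14]. Speed limits (rad/s): [2.57, 2.57, 3.14, 3.14, 3.14, 3.14].

INTERFACE

Orientations are given as a unit quaternion [w, x, y, z].
In Python, from plant import monitor, vision, manip gives the robot as it stands. The module is installed in compiled form; this text tells all that it offers.
- The arm moves only by the tool arm_command, never from a script. Its argument "rows" is a list of rows, each a list of 3 entries, a list of its own where there are three numbers: the finger opening in mm, from 0 to 85.4, then the shift along the world's x, y, z in units of 30 cm (1.0 is 30 cm), then the turn, a rotation vector about the world's x, y, z in units of pi/2 rad (1.0 is pi/2 rad). In form: [[claw, [x, y, z], [wx, wy, wz]], ...]. A call has 1 to 12 rows; each row is the pose to reach, as a shift and turn from the pose commanded when the call began; what a row does not reach only later rows make up. A row lasts 1/12 s, in which the tool goes at most 41.7 mm and 7.16 degrees, less where a joint would pass 70% of its speed; a pose out of reach is approached as far as the arm can. A call with a number of a shift or a turn outside -1 to 1 is refused whole. A call with a gripper value outside its range is refused whole. The fingers move at their own pace and stop on an object; the grip force is fixed at half the most. Time passes only in rows, so rows that repeat a pose let the fingers close. It gives the time, the measured TCP pose, the force, the opening and the grip force at its end, in the units of the state.
- monitor.state(): the state, without advancing time (a new reading comes with each control period).
- vision.grab_frame(name): name is "side" or "top"; returns a dict with "color" (384x512x3 uint8, red, green, blue), "z_map" (384x512 float32, m along the optical axis (not along the pixel's ray), 0 where there is no reading), "mtx" (3x3 intrinsics, pixels), "k1" (the pictures are not rectified: a ray, as slopes to the right and down, at radius r is drawn at 1 + k1 r^2 times it, then the intrinsics apply), "R" (3x3) and "t" (3): a world point X has camera coordinates R X + t. Camera axes: x right, y down, z forward; pixel columns grow to the right and rows downward; lengths in m; the calibration is good to about 2 mm. A picture is of the moment at which its call begins.
- manip.job_done(): hands the job in; it is judged then, once.
The state is a dict: "time": time; "joint_pos": joint angles; "joint_vel": joint speeds; "joint_efforts": joint torques, N m; "tool_pos": TCP position; "tool_rot": TCP orientation; "contact_force": force on the tool from outside, world axes, zero at the start; "ft_torque": the same for the moment, N m; "gripper_width": opening from 0.0 (shut) to 1.0 (fully open); "grasp_force": force on a finger pad.
Only numpy, scipy, OpenCV 4.12 (cv2) and the standard library are available. Lean on these libraries where they do the work, as an engineer would, in place of code of your own. Each camera call takes 0.05 s, during which the arm holds its last target. There are 200 camera calls.

## Working session

There is one attempt and no reset: what is moved stays moved. The work goes in short steps, Python scripts to look and compute and a tool call to move; the robot and the scene stay as the last step left them, time stands still between calls to the robot, and variables do not carry over. Pictures are saved under pics/ and viewed, at most 10 in all, crops included, and the job is handed in when it is done.

Besides the shell and the picture viewer there is one more tool, called after "Emit:" as name(argument=value, ...) on one line, values as JSON. arm_command: Moves the arm, as the interface text tells. Shifts and turns lie within -1 to 1; 1 stands for 30 cm of shift or pi/2 rad of turn. Its arguments: {"type":"object","properties":{"rows":{"type":"array"}},"required":["rows"]}

```bash
mkdir -p pics; cat > h.py <<'E'
import numpy as np, cv2, pickle
from plant import monitor, vision, manip
def grab(n):
    f=vision.grab_frame(n); pickle.dump(f,open(n+'.pkl','wb')); return f
def load(n): return pickle.load(open(n+'.pkl','rb'))
def ray(f,u,v):
    K=f['mtx']; d=np.array([f['k1'],0,0,0,0.])
    p=cv2.undistortPoints(np.array([[[u,v]]],float),K,d)[0,0]
    return np.array([p[0],p[1],1.])
def pt(f,u,v,z=None):
    z=f['z_map'][int(round(v)),int(round(u))] if z is None else z
    return f['R'].T@(ray(f,u,v)*z-f['t'])
def tri(f1,p1,f2,p2):
    A=[];b=[]
    o=[];d=[]
    for f,p in((f1,p1),(f2,p2)):
        o.append(-f['R'].T@f['t']); r=f['R'].T@ray(f,*p); d.append(r/np.linalg.norm(r))
    M=np.stack([d[0],-d[1]],1); s=np.linalg.lstsq(M,o[1]-o[0],rcond=None)[0]
    a=o[0]+s[0]*d[0]; c=o[1]+s[1]*d[1]
    return (a+c)/2,np.linalg.norm(a-c)
def proj(f,X):
    return cv2.projectPoints(np.array([X],float),cv2.Rodrigues(f['R'])[0],f['t'],f['mtx'],np.array([f['k1'],0,0,0,0.]))[0].ravel()
def cloud(f):
    h,w=f['z_map'].shape; v,u=np.mgrid[:h,:w]
    p=cv2.undistortPoints(np.stack([u,v],-1).reshape(-1,1,2).astype(float),f['mtx'],np.array([f['k1'],0,0,0,0.])).reshape(-1,2)
    z=f['z_map'].reshape(-1,1); X=(np.hstack([p,np.ones_like(z)])*z-f['t'])@f['R']
    X[z[:,0]==0]=np.nan
    return X.reshape(h,w,3)
E
python3 - <<'E'
from h import *
s=monitor.state(); print(s)
for n in('side','top'):
    f=grab(n); print(n,-f['R'].T@f['t'],f['R'][2],f['mtx'].ravel()[[0,2,4,5]],f['k1'])
    cv2.imwrite(f'pics/{n}0.png',cv2.resize(f['color'][...,::-1],(800,600),interpolation=cv2.INTER_CUBIC))
E
```

```text
{'time': 0.0, 'joint_pos': array([-1.40796708e+00,  5.33302889e-02,  1.61428281e+00, -1.69310468e-05,
        1.47600630e+00, -1.19012110e-01]), 'joint_vel': array([-3.01616186e-05, -2.91701811e-04,  2.07713986e-05,  3.39075117e-04,
        1.11553735e-03, -6.97275243e-04]), 'joint_efforts': array([ 9.46011933e-04, -3.93679047e+01, -3.70179069e+01,  6.44507978e-06,
        7.11264423e-03, -5.36170489e-06]), 'tool_pos': array([ 0.17371531, -0.59972742,  0.23008618]), 'tool_rot': array([-1.01294042e-03,  9.90086480e-01,  1.40455454e-01, -3.06243506e-05]), 'contact_force': array([-0.35103617, -0.24068392, -0.22287863]), 'ft_torque': array([ 0.00024375,  0.07563066, -0.02159361]), 'grasp_force': 0.0, 'gripper_width': 1.0035894543014585}
side [-0.18774343  0.568435    0.91164534] [ 0.57418867 -0.53471048 -0.6199936 ] [403.59949468 258.52421052 403.59949468 186.65530267] 0.042240567772704636
top [ 0.39573155 -0.11156427  1.48729743] [ 0.08752342 -0.00127151 -0.99616165] [382.87585121 253.27707917 382.87585121 190.53294367] -0.08884682371129035
```

View pics/side0.png

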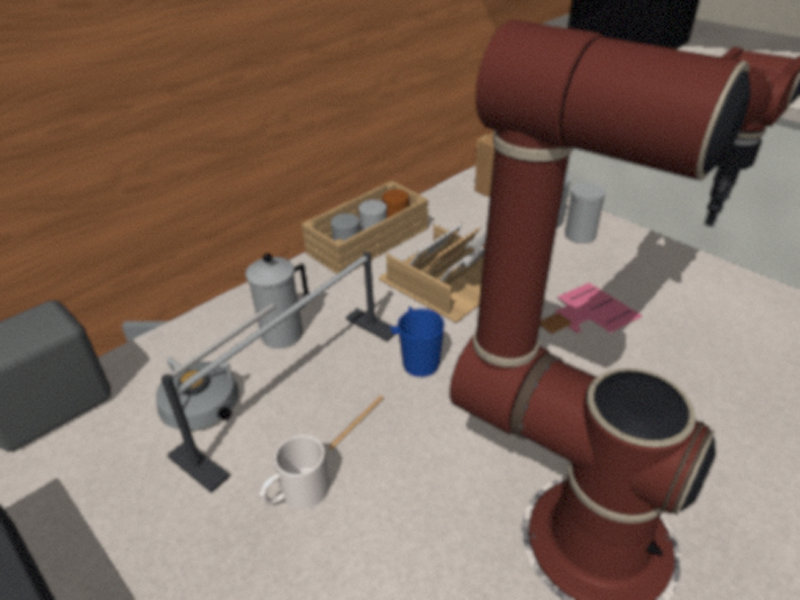

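View pics/top0.png

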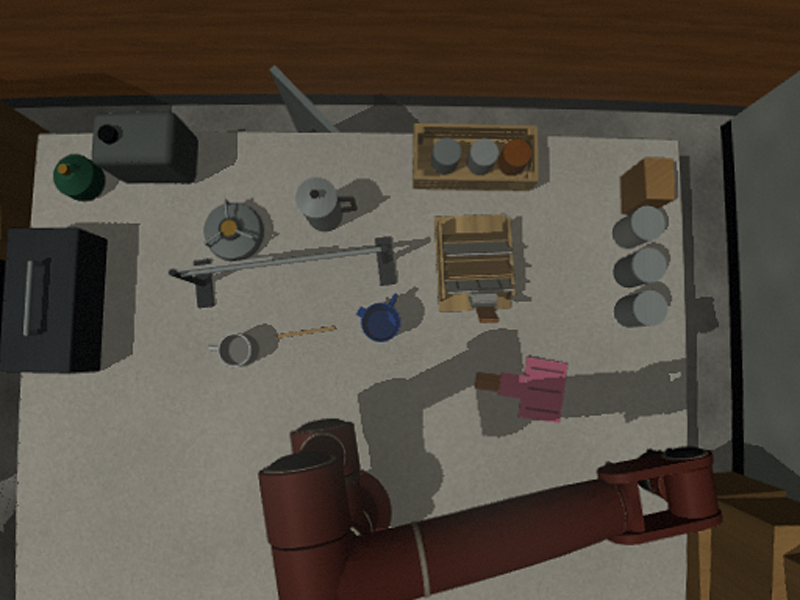

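Top view (800-px scale): candidates for the panel are the aluminium plate with tab and hook in the rack's near slot (485,300), the pink panel lying flat (535,388), the plain griddle (475,243) and the board (475,270). I choose the one at (485,300) and check it in a close crop.

```bash
python3 - <<'E'
from h import *
f=load('top'); c=f['color'][...,::-1]
# rack crop orig cols 270-340 rows 130-212 ; rail crop cols 100-270 rows 110-220
a=cv2.resize(c[132:212,272:342],None,fx=7,fy=7,interpolation=cv2.INTER_CUBIC)
cv2.imwrite('pics/rack.png',a)
X=cloud(f)
np.set_printoptions(precision=3,suppress=True,linewidth=200)
for v in range(170,208,2):
    print(v,' '.join('%d:(%.3f,%.3f,%.3f)'%(u,*X[v,u]) for u in (296,304,308,312,316,324)))
print('rail')
for u in range(112,256,8):
    col=X[140:185,u]; i=np.nanargmax(col[:,2]); print(u,140+i,col[i])
E
```

```text
170 296:(0.596,-0.270,0.092) 304:(0.595,-0.298,0.104) 308:(0.595,-0.312,0.105) 312:(0.596,-0.328,0.098) 316:(0.596,-0.342,0.103) 324:(0.596,-0.371,0.103)
172 296:(0.587,-0.268,0.107) 304:(0.587,-0.297,0.110) 308:(0.587,-0.312,0.108) 312:(0.586,-0.324,0.120) 316:(0.586,-0.339,0.120) 324:(0.587,-0.368,0.120)
174 296:(0.578,-0.266,0.120) 304:(0.577,-0.295,0.125) 308:(nan,nan,nan) 312:(0.577,-0.323,0.129) 316:(0.577,-0.337,0.133) 324:(0.576,-0.364,0.143)
176 296:(0.567,-0.264,0.146) 304:(0.568,-0.292,0.143) 308:(0.568,-0.306,0.146) 312:(0.568,-0.321,0.143) 316:(0.569,-0.335,0.143) 324:(0.569,-0.363,0.144)
178 296:(0.568,-0.271,0.078) 304:(0.569,-0.301,0.077) 308:(0.569,-0.316,0.076) 312:(0.569,-0.331,0.077) 316:(0.569,-0.346,0.078) 324:(0.571,-0.377,0.070)
180 296:(0.560,-0.271,0.082) 304:(0.561,-0.301,0.080) 308:(0.562,-0.316,0.076) 312:(0.561,-0.331,0.080) 316:(0.561,-0.345,0.085) 324:(0.561,-0.374,0.087)
182 296:(0.552,-0.270,0.090) 304:(0.552,-0.299,0.094) 308:(0.551,-0.313,0.101) 312:(0.552,-0.328,0.098) 316:(0.552,-0.342,0.098) 324:(0.552,-0.371,0.104)
184 296:(0.543,-0.268,0.110) 
[... 1637 characters left out ...]
324:(0.477,-0.390,0.001)
206 296:(0.468,-0.281,-0.002) 304:(0.468,-0.311,0.006) 308:(0.458,-0.295,0.225) 312:(0.458,-0.309,0.219) 316:(0.469,-0.358,0.003) 324:(0.469,-0.389,0.004)
rail
112 173 [0.56  0.363 0.224]
120 171 [0.567 0.336 0.224]
128 171 [0.567 0.31  0.22 ]
136 170 [0.571 0.282 0.221]
144 168 [0.578 0.255 0.221]
152 167 [0.582 0.228 0.222]
160 167 [0.582 0.201 0.221]
168 165 [0.589 0.174 0.222]
176 167 [0.587 0.152 0.195]
184 166 [0.591 0.125 0.193]
192 164 [0.598 0.098 0.192]
200 163 [0.602 0.07  0.191]
208 163 [0.602 0.043 0.193]
216 163 [0.602 0.015 0.193]
224 161 [ 0.609 -0.012  0.195]
232 160 [ 0.613 -0.039  0.194]
240 160 [ 0.613 -0.067  0.195]
248 161 [ 0.618 -0.093  0.145]
```

View pics/rack.png

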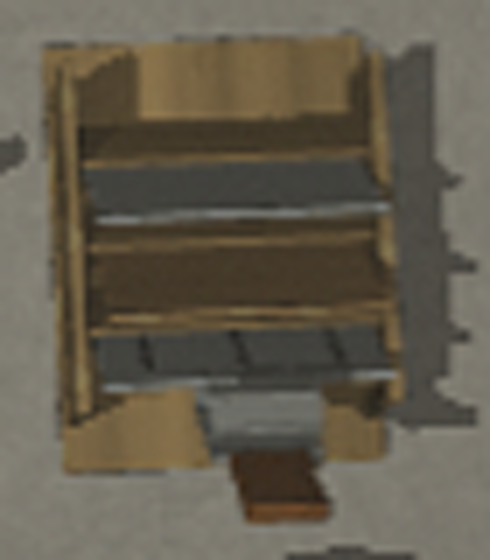

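The crop shows the slotted grey sheet at (240,355) in the near slot. Its hook is at (265,415) and its brown tab at (285,485), so this is the aluminium panel. Next I measure the rack, panel, rail, stove and jug.

```bash
cat > meas.py <<'E'
from h import *
np.set_printoptions(precision=4,suppress=True,linewidth=200)
f=load('top'); g=load('side'); X=cloud(f); Y=cloud(g)
def plane(f,u,v,z):
    o=-f['R'].T@f['t']; d=f['R'].T@ray(f,u,v); return o+d*(z-o[2])/d[2]
k=800/512
def top8(u,v,z): return plane(f,(u+.5)/k-.5,(v+.5)/k-.5,z)
# rail bar / keeper fit, both clouds
for nm,C in(('top',X),('side',Y)):
    P=C.reshape(-1,3); P=P[~np.isnan(P[:,0])]
    box=(P[:,0]>.52)&(P[:,0]<.66)
    for lab,y0,y1,z0,z1 in(('bar',-.07,.15,.175,.205),('keep',.19,.36,.208,.232)):
        Q=P[box&(P[:,1]>y0)&(P[:,1]<y1)&(P[:,2]>z0)&(P[:,2]<z1)]
        a=np.polyfit(Q[:,1],Q[:,0],1); r=Q[:,0]-np.polyval(a,Q[:,1]); Q=Q[abs(r)<.012]; a=np.polyfit(Q[:,1],Q[:,0],1)
        print(nm,lab,len(Q),'slope',a[0],'x@y=.1',np.polyval(a,.1),'ymin/max',Q[:,1].min(),Q[:,1].max(),'z',np.median(Q[:,2]),'rms',np.std(Q[:,0]-np.polyval(a,Q[:,1])))
# clusters by height: jug rim, press, stove, mug
P=X.reshape(-1,3)
for lab,cx,cy,r,z0,z1 in(('jug',.47,-.07,.07,.09,.125),('press',.72,.04,.07,.1,.25),('stove',.65,.24,.1,.05,.1),('mug',.40,.24,.07,.075,.1)):
    Q=P[(np.hypot(P[:,0]-cx,P[:,1]-cy)<r)&(P[:,2]>z0)&(P[:,2]<z1)]
    print(lab,len(Q),Q.mean(0),Q.min(0),Q.max(0))
c=lambda u,v,z:plane(f,272+(u+.5)/7-.5,132+(v+.5)/7-.5,z)
print('sheet top edge L,R',c(105,387,.1205),c(390,373,.1205))
print('griddle top edge',c(95,220,.13),c(388,207,.13))
print('tab top edge upper side corners',c(246,502,.224),c(330,497,.224))
print('tab bottom corners',c(232,455,.175),c(312,450,.175))
print('rack corners L', c(62,470,.0),c(43,45,.0),'R',c(385,458,.0))
m=(X[...,2]>.15)&(X[...,0]>.44)&(X[...,0]<.56)&(X[...,1]<-.27)&(X[...,1]>-.36)
print('burner', top8(229,228,.07),'centre stove rim',top8(234,230,.06))
E
python3 meas.py
python3 - <<'E'
from h import *
g=load('side');f=load('top')
c=cv2.resize(g['color'][170:300,95:265,::-1],None,fx=4.5,fy=4.5,interpolation=cv2.INTER_CUBIC); cv2.imwrite('pics/railside.png',c)
c=cv2.resize(f['color'][110:220,100:275,::-1],None,fx=4.5,fy=4.5,interpolation=cv2.INTER_CUBIC); cv2.imwrite('pics/railtop.png',c)
E
```

```text
top bar 227 slope -0.1346907783985375 x@y=.1 0.593471473376383 ymin/max -0.06984969227276658 0.14954854840115137 z 0.18994378496857797 rms 0.0034640318450921905
top keep 140 slope -0.1356537320648508 x@y=.1 0.5979609949989988 ymin/max 0.19125170022986596 0.3580605390934078 z 0.2191511430482583 rms 0.0026429585309633895
side bar 271 slope -0.1385429578921576 x@y=.1 0.5916377310333643 ymin/max -0.06955859482971406 0.14989265682930084 z 0.18983810576345858 rms 0.0029814057717368254
side keep 296 slope -0.12552834575047034 x@y=.1 0.5947197206111068 ymin/max 0.19008226396180244 0.3596118468913394 z 0.21908381498336255 rms 0.002846660411494198
jug 149 [ 0.4734 -0.0734  0.106 ] [ 0.4171 -0.1239  0.0903] [ 0.5271 -0.0228  0.1177]
press 634 [0.7295 0.0598 0.1706] [ 0.6896 -0.0143  0.1001] [0.7844 0.1084 0.2167]
stove 510 [0.6803 0.2847 0.061 ] [0.6218 0.2267 0.05  ] [0.7429 0.3378 0.0905]
mug 113 [0.3915 0.267  0.087 ] [0.3538 0.2266 0.0754] [0.4312 0.3099 0.0955]
sheet top edge L,R [ 0.5306 -0.2326  0.1205] [ 0.5399 -0.3796  0.1205]
griddle top edge [ 0.6156 -0.2263  0.13  ] [ 0.6247 -0.3772  0.13  ]
tab top edge upper side corners [ 0.4667 -0.2906  0.224 ] [ 0.4696 -0.3305  0.224 ]
tab bottom corners [ 0.4925 -0.2906  0.175 ] [ 0.4955 -0.3301  0.175 ]
rack corners L [ 0.4958 -0.2196  0.    ] [ 0.7363 -0.2074  0.    ] R [ 0.5048 -0.4002  0.    ]
burner [0.685  0.2933 0.07  ] centre stove rim [0.6822 0.2836 0.06  ]
```

View pics/railtop.png

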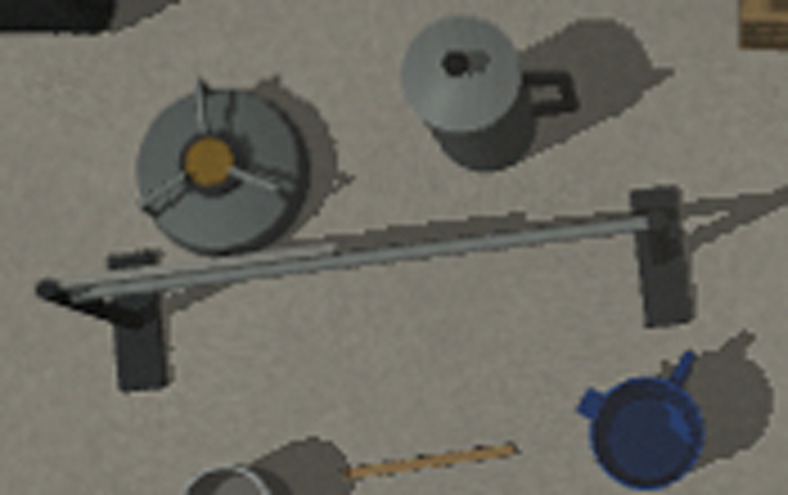

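View pics/railside.png

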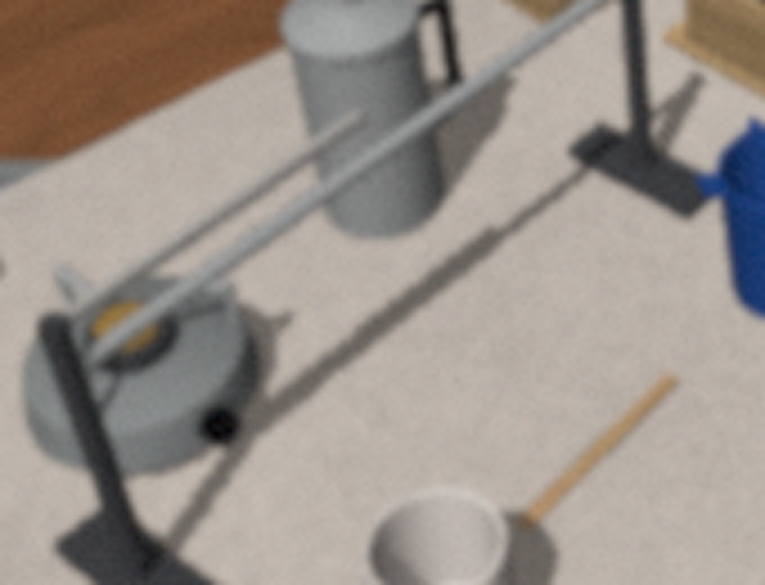

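Top rail crop: the keeper's free end is at (332,247), the burner at (209,160) and the bar runs from (75,292) to (655,222). Side crop: keeper end at (362,115), burner at (127,328). I triangulate these and compute the pregrasp.

```bash
cat >> h.py <<'E'
from scipy.spatial.transform import Rotation as Ro
np.set_printoptions(precision=4,suppress=True,linewidth=200)
def rot(psi,lean): # tool pose for a panel with yaw psi, leaning back by lean: y=panel x, z=-panel z
    P=Ro.from_euler('z',psi)*Ro.from_euler('y',-lean); M=P.as_matrix()
    return Ro.from_matrix(np.stack([np.cross(M[:,0],-M[:,2]),M[:,0],-M[:,2]],1))
def cur():
    s=monitor.state(); q=s['tool_rot']; return s['tool_pos'],Ro.from_quat([q[1],q[2],q[3],q[0]]),s
def go(p,R):
    p0,R0,s=cur(); print('shift',(np.array(p)-p0)/.3,'turn',(R*R0.inv()).as_rotvec()/(np.pi/2),'t',s['time'])
E
python3 - <<'E'
from h import *
f=load('top'); g=load('side')
T=lambda u,v:(100+(u+.5)/4.5-.5,110+(v+.5)/4.5-.5)
S=lambda u,v:(95+(u+.5)/4.5-.5,170+(v+.5)/4.5-.5)
print('keeper',tri(f,T(332,247),g,S(362,115)))
print('burner',tri(f,T(209,160),g,S(127,328)))
print('bar R',tri(f,T(655,222),g,S(603,3)))
print('bar L',tri(f,T(75,292),g,S(93,352)))
R=rot(.063,np.pi/6); tcp=np.array([.471,-.310,.208])+.019*R.as_matrix()[:,2]
print('tcp',tcp,R.as_matrix()); go(tcp-.08*R.as_matrix()[:,2],R)
E
```

```text
keeper (array([0.5908, 0.1555, 0.2177]), np.float64(0.0023675216332076842))
burner (array([0.6877, 0.2953, 0.0663]), np.float64(0.0007886941844360685))
bar R (array([ 0.6295, -0.077 ,  0.1597]), np.float64(0.01769958357367758))
bar L (array([0.5577, 0.3584, 0.1903]), np.float64(0.0040873325232366016))
tcp [ 0.4805 -0.3094  0.1915] [[-0.063   0.8643  0.499 ]
 [ 0.998   0.0545  0.0315]
 [ 0.      0.5    -0.866 ]]
shift [0.8895 0.9595 0.1022] turn [-0.2078 -0.2951  0.8395] t 0.1
```

Emit:
arm_command(rows=[[85,[0.08,0.08,0.1],[-0.02,-0.03,0.08]],[85,[0.16,0.17,0.15],[-0.04,-0.05,0.15]],[85,[0.24,0.26,0.15],[-0.055,-0.08,0.22]],[85,[0.32,0.35,0.15],[-0.075,-0.105,0.3]],[85,[0.4,0.43,0.15],[-0.09,-0.13,0.37]],[85,[0.48,0.52,0.15],[-0.11,-0.155,0.45]],[85,[0.56,0.6,0.15],[-0.13,-0.185,0.53]],[85,[0.64,0.69,0.13],[-0.15,-0.21,0.6]],[85,[0.72,0.78,0.1],[-0.17,-0.24,0.68]],[85,[0.8,0.86,0.1],[-0.19,-0.27,0.76]],[85,[0.89,0.96,0.1],[-0.208,-0.295,0.84]],[85,[0.89,0.96,0.1],[-0.208,-0.295,0.84]]])

```text
time: 1.1
tool_pos: [0.443, -0.3073, 0.2602]
tool_rot: [0.177, 0.657, 0.707, 0.191]
contact_force: [0.3, -0.0, -0.8]
gripper_width: 0.992
grasp_force: 0.0
```

Emit:
arm_command(rows=[[85,[0,0,0],[0,0,0]],[85,[0,0,0],[0,0,0]],[85,[0,0,0],[0,0,0]]])

```text
time: 1.35
tool_pos: [0.4404, -0.3129, 0.2613]
tool_rot: [0.178, 0.662, 0.704, 0.189]
contact_force: [-0.7, -0.6, -0.6]
gripper_width: 0.995
grasp_force: 0.0
```

```bash
python3 - <<'E'
from h import *
R=rot(.063,np.pi/6); tcp=np.array([.471,-.310,.208])+.019*R.as_matrix()[:,2]
print(cur()[0]); go(tcp-.08*R.as_matrix()[:,2],R); go(tcp,R)
g=grab('side'); f=grab('top')
gp=[.471,-.310,.208]
u,v=proj(g,gp); print(u,v); p=proj(f,gp); print(p)
def crop(f,p,s):
    c=f['color'][...,::-1]; M=np.float32([[s,0,200-s*p[0]],[0,s,250-s*p[1]]]); c=cv2.warpAffine(c,M,(400,500),flags=cv2.INTER_CUBIC); return c
c=np.hstack([crop(g,(u,v),6),crop(f,p,6)]); cv2.imwrite('pics/pre.png',c)
E
```

```text
[ 0.4404 -0.3129  0.2613]
shift [ 0.0004  0.0033 -0.0014] turn [0.0002 0.0008 0.0011] t 1.35
shift [ 0.1335  0.0117 -0.2324] turn [0.0002 0.0008 0.0011] t 1.35
318.5225381867857 147.89521989697494
[311.8116 202.3361]
```

View pics/pre.png

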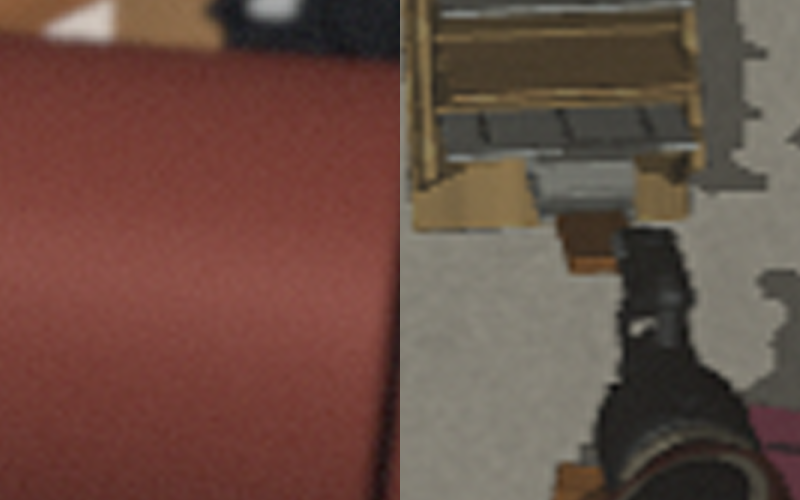

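```bash
python3 - <<'E'
from h import *
f=load('top'); p,R,_=cur(); M=R.as_matrix(); X=cloud(f)
base=np.array([311.8116,202.3361])
for d in(0,.05,-.05):
  for b in (0,-.03,-.06):
    q=p+d*M[:,1]+b*M[:,2]; print(d,b,q,(proj(f,q)-base)*6+[600,250])
for v in range(198,226,3): print(v,[tuple(X[v,u].round(3)) for u in (313,316,318,320,322,324)])
E
```

```text
0 0 [ 0.4404 -0.3131  0.2615] [621.1694 301.4339]
0 -0.03 [ 0.4254 -0.314   0.2874] [630.9927 328.4519]
0 -0.06 [ 0.4104 -0.3149  0.3134] [641.2547 356.7038]
0.05 0 [ 0.4836 -0.3104  0.2866] [623.8891 217.5121]
0.05 -0.03 [ 0.4686 -0.3113  0.3125] [633.9829 243.1113]
0.05 -0.06 [ 0.4536 -0.3122  0.3385] [644.5389 269.9082]
-0.05 0 [ 0.3973 -0.3158  0.2364] [618.4591 382.4238]
-0.05 -0.03 [ 0.3823 -0.3167  0.2624] [628.0189 410.7266]
-0.05 -0.06 [ 0.3672 -0.3176  0.2883] [637.9948 440.2907]
198 [(np.float64(0.487), np.float64(-0.318), np.float64(0.184)), (np.float64(0.487), np.float64(-0.328), np.float64(0.188)), (np.float64(0.5), np.float64(-0.366), np.float64(0.002)), (np.float64(0.501), np.float64(-0.375), np.float64(-0.002)), (np.float64(0.5), np.float64(-0.382), np.float64(0.003)), (np.float64(0.501), np.float64(-0.39), np.float64(-0.002))]
201 [(np.float64(0.476), np.float64(-0.314), np.float64(0.207)), (np.float64(0.466), np.float64(-0.3), np.float64(0.356)), (np.float64(0.466), np.float64(-0.305), np.float64(0.359)), (np.float64(0.467), np.float64(-0.311), np.float64(0.356)), 
[... 2323 characters left out ...]
p.float64(-0.347), np.float64(-0.001)), (np.float64(0.404), np.float64(-0.298), np.float64(0.363)), (np.float64(0.404), np.float64(-0.304), np.float64(0.363)), (np.float64(0.404), np.float64(-0.305), np.float64(0.391)), (np.float64(0.404), np.float64(-0.309), np.float64(0.4)), (np.float64(0.404), np.float64(-0.315), np.float64(0.4))]
225 [(np.float64(0.395), np.float64(-0.346), np.float64(0.006)), (np.float64(0.395), np.float64(-0.293), np.float64(0.393)), (np.float64(0.395), np.float64(-0.298), np.float64(0.401)), (np.float64(0.396), np.float64(-0.303), np.float64(0.404)), (np.float64(0.396), np.float64(-0.308), np.float64(0.408)), (np.float64(0.396), np.float64(-0.313), np.float64(0.413))]
```

The pre-grasp picture shows the tab at (593,235) with the finger beside it at (650,255). That offset is parallax: the depth puts the fingers at y ≈ -0.31, lined up with the tab. I go in.

Emit:
arm_command(rows=[[85,[0.03,0.003,-0.05],[0,0,0]],[85,[0.06,0.006,-0.1],[0,0,0]],[85,[0.09,0.008,-0.155],[0,0,0]],[85,[0.115,0.01,-0.2],[0,0,0]],[85,[0.134,0.012,-0.232],[0,0,0]],[85,[0.134,0.012,-0.232],[0,0,0]],[85,[0.134,0.012,-0.232],[0,0,0]]])

```text
time: 2.03
tool_pos: [0.4808, -0.3089, 0.1913]
tool_rot: [0.177, 0.661, 0.704, 0.189]
contact_force: [-0.2, 0.5, -0.1]
gripper_width: 0.994
grasp_force: 0.0
```

Emit:
arm_command(rows=[[40,[0,0,0],[0,0,0]],[30,[0,0,0],[0,0,0]],[24,[0,0,0],[0,0,0]],[20,[0,0,0],[0,0,0]],[16,[0,0,0],[0,0,0]],[14,[0,0,0],[0,0,0]],[12,[0,0,0],[0,0,0]],[12,[0,0,0],[0,0,0]]])

```text
time: 2.7
tool_pos: [0.4808, -0.3087, 0.1916]
tool_rot: [0.178, 0.661, 0.704, 0.189]
contact_force: [-1.6, 0.2, 0.3]
gripper_width: 0.139
grasp_force: 0.5
```

Emit:
arm_command(rows=[[0,[0,0,0],[0,0,0]],[0,[0,0,0],[0,0,0]],[0,[0,0,0],[0,0,0]],[0,[0,0,0],[0,0,0]],[0,[0,0,0],[0,0,0]]])

```text
time: 3.12
tool_pos: [0.4809, -0.3087, 0.1916]
tool_rot: [0.178, 0.661, 0.704, 0.189]
contact_force: [-3.4, 0.4, 1.3]
gripper_width: 0.111
grasp_force: 59.2
```

Emit:
arm_command(rows=[[0,[-0.01,-0.0006,0.0173],[0,0,0]],[0,[-0.025,-0.0016,0.0433],[0,0,0]],[0,[-0.04,-0.0025,0.0693],[0,0,0]],[0,[-0.06,-0.0038,0.104],[0,0,0]],[0,[-0.08,-0.005,0.1386],[0,0,0]],[0,[-0.1,-0.0063,0.1732],[0,0,0]],[0,[-0.12,-0.0076,0.208],[0,0,0]],[0,[-0.14,-0.0088,0.2425],[0,0,0]],[0,[-0.16,-0.01,0.277],[0,0,0]],[0,[-0.18,-0.0114,0.312],[0,0,0]],[0,[-0.2,-0.0126,0.3464],[0,0,0]],[0,[-0.2,-0.0126,0.3464],[0,0,0]]])

```text
time: 4.12
tool_pos: [0.4208, -0.3136, 0.2992]
tool_rot: [0.181, 0.66, 0.704, 0.188]
contact_force: [1.2, -0.1, -2.3]
gripper_width: 0.11
grasp_force: 58.4
```

```bash
cat >> h.py <<'E'
PSI=.135; EX=np.array([np.cos(PSI),np.sin(PSI),0]); EY=np.array([-np.sin(PSI),np.cos(PSI),0]); MID=np.array([.587,.145,.185])
def hook_tcp(x,y,z): return MID+x*EX+y*EY+[0,0,z]-.0135*EX+[0,0,.043]
E
python3 - <<'E'
from h import *
R=rot(PSI,0); print(cur()[0]); p=hook_tcp(-.05,-.075,.13); print(p); go(p,R)
E
```

```text
[ 0.4208 -0.3136  0.2992]
[0.5342 0.0621 0.358 ]
shift [0.3781 1.2524 0.1961] turn [-0.0298  0.3349  0.0442] t 4.1167
```

Emit:
arm_command(rows=[[0,[0,0,0.08],[0,0,0]],[0,[0,0,0.16],[0,0,0]],[0,[0,0.0,0.24],[0,0,0]],[0,[0,0.04,0.3],[0,0.02,0.005]],[0,[0.02,0.1,0.34],[-0.002,0.06,0.01]],[0,[0.04,0.18,0.34],[-0.005,0.1,0.015]],[0,[0.06,0.26,0.34],[-0.01,0.15,0.02]],[0,[0.09,0.34,0.34],[-0.015,0.2,0.025]],[0,[0.12,0.42,0.34],[-0.02,0.25,0.03]],[0,[0.15,0.5,0.34],[-0.025,0.29,0.04]],[0,[0.18,0.58,0.34],[-0.03,0.335,0.044]],[0,[0.2,0.65,0.34],[-0.03,0.335,0.044]]])

```text
time: 5.12
tool_pos: [0.4829, -0.1151, 0.3965]
tool_rot: [-0.004, 0.657, 0.754, 0.0]
contact_force: [0.0, 0.5, -2.5]
gripper_width: 0.108
grasp_force: 59.1
```

Emit:
arm_command(rows=[[0,[0.02,0.07,0],[0,0,0]],[0,[0.05,0.15,0],[0,0,0]],[0,[0.08,0.25,0],[0,0,0]],[0,[0.11,0.35,0],[0,0,0]],[0,[0.14,0.45,0],[0,0,0]],[0,[0.165,0.53,0],[0,0,0]],[0,[0.178,0.58,0],[0,0,0]],[0,[0.178,0.6,0],[0,0,0]],[0,[0.178,0.6,0],[0,0,0]],[0,[0.178,0.6,0],[0,0,0]],[0,[0.178,0.6,0],[0,0,0]]])

```text
time: 6.03
tool_pos: [0.5343, 0.0616, 0.3976]
tool_rot: [-0.002, 0.659, 0.752, 0.0]
contact_force: [0.5, -0.3, -3.7]
gripper_width: 0.113
grasp_force: 59.2
```

```bash
python3 - <<'E'
from h import *
R=rot(PSI,0); p0,R0,s=cur(); print(p0,s['contact_force'],s['ft_torque'],s['gripper_width'])
go(hook_tcp(-.05,-.075,.13),R)
g=grab('side'); f=grab('top')
M=np.stack([EX,EY,[0,0,1]],1)
# actual tool -> panel prediction
Mt=R0.as_matrix(); Pm=np.stack([Mt[:,1],np.cross(-Mt[:,2],Mt[:,1]),-Mt[:,2]],1)
o=p0-Pm@[-.0135,0,.193]
c=g['color'][...,::-1].copy(); big=cv2.resize(c,None,fx=3,fy=3,interpolation=cv2.INTER_CUBIC)
for q in [(0,-.075,0),(0,.075,0),(0,.075,.106),(0,-.075,.106),(-.0085,.02,.228),(-.0085,-.02,.228),(.0,0,.15)]:
    X=o+Pm@np.array(q); u=proj(g,X); print(q,X,u); cv2.circle(big,tuple(int(round(a)) for a in (u+.5)*3-.5),3,(0,0,255),1)
c0=((proj(g,o+Pm@[0,0,.12])+.5)*3).astype(int); y0=max(0,c0[1]-300);x0=max(0,c0[0]-400); print(x0,y0)
cv2.imwrite('pics/hold.png',big[y0:y0+600,x0:x0+800])
E
```

```text
[0.5343 0.0616 0.3976] [ 0.5212 -0.2622 -3.6948] [-0.0453  0.062  -0.0455] 0.11337815491101112
shift [-0.0004  0.0018 -0.132 ] turn [-0.0023 -0.002   0.0018] t 6.0333
(0, -0.075, 0) [ 0.557  -0.0103  0.2043] [229.4249 178.0329]
(0, 0.075, 0) [0.5372 0.1384 0.2049] [192.1508 204.8304]
(0, 0.075, 0.106) [0.5375 0.138  0.3109] [187.0119 172.9028]
(0, -0.075, 0.106) [ 0.5573 -0.0106  0.3103] [226.8983 147.1671]
(-0.0085, 0.02, 0.228) [0.5367 0.082  0.4327] [199.5257 122.3816]
(-0.0085, -0.02, 0.228) [0.542  0.0423 0.4325] [211.0644 115.9678]
(0.0, 0, 0.15) [0.5476 0.0635 0.3546] [206.1273 145.2747]
223 166
```

View pics/hold.png

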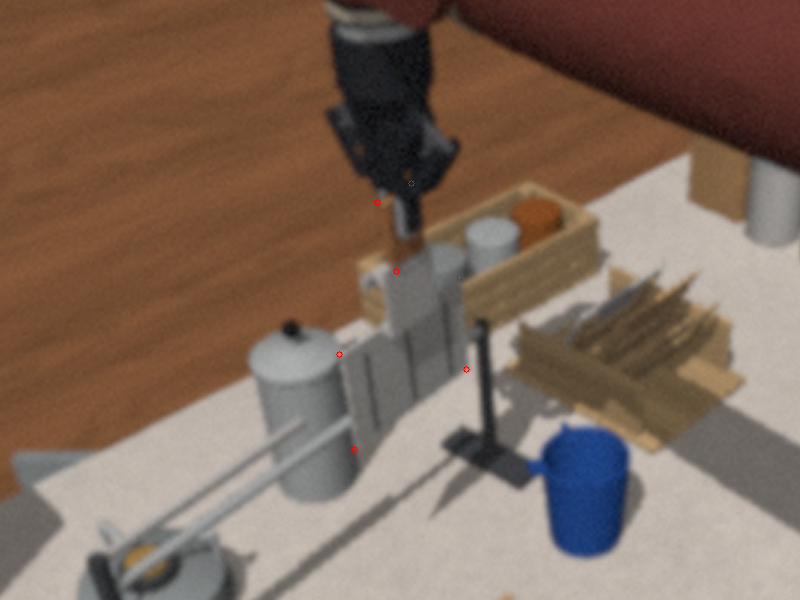

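The side view shows the panel held upright in front of the rail, sheet top corners at (342,358) and (460,277), matching my prediction within about 1-2 mm. I check the lower corners and tilt with depth.

```bash
python3 - <<'E'
from h import *
g=load('side'); f=load('top')
p0,R0,_=cur(); Mt=R0.as_matrix(); Pm=np.stack([Mt[:,1],np.cross(-Mt[:,2],Mt[:,1]),-Mt[:,2]],1); o=p0-Pm@[-.0135,0,.193]
for n,F in(('side',g),('top',f)):
    P=((cloud(F).reshape(-1,3))-o)@Pm
    Q=P[(abs(P[:,0])<.03)&(abs(P[:,1])<.11)&(P[:,2]>-.03)&(P[:,2]<.104)]
    if len(Q)>20:
        A=np.c_[Q[:,1],Q[:,2],np.ones(len(Q))]; k=np.linalg.lstsq(A,Q[:,0],rcond=None)[0]
        r=Q[:,0]-A@k; Q=Q[abs(r)<.01];A=A[abs(r)<.01];k=np.linalg.lstsq(A,Q[:,0],rcond=None)[0]
        print(n,len(Q),'x=',k,'y',np.percentile(Q[:,1],[0,2,98,100]),'z',np.percentile(Q[:,2],[0,2,98,100]))
        for z in np.arange(-.02,.11,.02):
            q=Q[abs(Q[:,2]-z)<.01]
            if len(q): print(z,len(q),q[:,1].min(),q[:,1].max(),q[:,0].mean())
    Q=P[(abs(P[:,0])<.03)&(abs(P[:,1])<.11)&(P[:,2]>.10)&(P[:,2]<.175)]
    for z in np.arange(.11,.18,.01):
            q=Q[abs(Q[:,2]-z)<.005]
            if len(q): print(n,z,len(q),q[:,1].min(),q[:,1].max(),np.median(q[:,0]))
E
```

```text
side 1212 x= [-0.001   0.0012 -0.0019] y [-0.0774 -0.0732  0.0728  0.0752] z [-0.0001  0.0029  0.1006  0.1035]
0.0 102 -0.07499313553645214 0.0746229606571428 -0.0020002953651242273
0.02 236 -0.07589096115488499 0.07436004297765253 -0.0018447962344409058
0.039999999999999994 252 -0.0773992056533907 0.07476364560371006 -0.0020084111543626445
0.06 255 -0.07661188780573953 0.07440343234428658 -0.0018426319250489113
0.08 255 -0.07438877462003037 0.07522431663040989 -0.0018279116483345989
0.09999999999999999 112 -0.07410651458615726 0.07406729562689535 -0.0017732929061349476
side 0.11 93 -0.07522012577622887 0.07541224518676895 -0.013661850131992804
side 0.12 62 -0.030804519286473833 0.027648389022331504 -0.015034603949692837
side 0.13 55 -0.02870808877611614 0.028532313253685826 -0.015200230331595344
side 0.13999999999999999 68 -0.02751205176204383 0.02787106807138077 -0.014869261299580678
side 0.14999999999999997 72 -0.028491152214264532 0.028321387719706253 -0.014980568499270114
side 0.15999999999999998 79 -0.026588807051050982 0.02862102664527079 -0.014329618202230996
side 0.169999999
[... 471 characters left out ...]
29407318662941356
0.08 15 -0.07750019265386422 -0.029819348515712295 -0.0026856422061782965
0.09999999999999999 15 -0.07333878144210257 -0.03205982067719749 -0.0016392570501151855
top 0.11 24 -0.07666592435134578 -0.026123790642229697 -0.0006814199575404441
top 0.12 6 -0.029904323131604554 -0.017546799964627376 -0.015847823657546424
top 0.13999999999999999 3 -0.02859917633252609 -0.022930421460761543 -0.01584390816666164
top 0.14999999999999997 5 -0.030321804302506992 -0.020735684824785144 -0.008369305123134118
top 0.15999999999999998 12 -0.030253865402180804 -0.023169430402344555 -0.004067131343206698
top 0.16999999999999998 6 -0.03001783361143853 -0.023434252116250474 -0.013891084294233962
```

The panel sits in the grip as modelled, within about 1 mm and with no tilt. I lower it in front of the rail.

Emit:
arm_command(rows=[[0,[0,0.002,-0.05],[-0.002,-0.002,0.002]],[0,[0,0.002,-0.12],[-0.002,-0.002,0.002]],[0,[0,0.002,-0.2],[-0.002,-0.002,0.002]],[0,[0,0.002,-0.28],[-0.002,-0.002,0.002]],[0,[0,0.002,-0.36],[-0.002,-0.002,0.002]],[0,[0,0.002,-0.43],[-0.002,-0.002,0.002]],[0,[0,0.002,-0.472],[-0.002,-0.002,0.002]],[0,[0,0.002,-0.472],[-0.002,-0.002,0.002]],[0,[0,0.002,-0.472],[-0.002,-0.002,0.002]],[0,[0,0.002,-0.472],[-0.002,-0.002,0.002]]])

```text
time: 6.97
tool_pos: [0.5353, 0.0628, 0.2581]
tool_rot: [0.001, 0.657, 0.754, 0.001]
contact_force: [1.5, 0.5, -3.4]
gripper_width: 0.106
grasp_force: 59.2
```

```bash
python3 - <<'E'
from h import *
print(cur()[0],cur()[2]['contact_force']); go(hook_tcp(0,-.075,.028),rot(PSI,0))
g=grab('side'); X=cloud(g).reshape(-1,3)
p0,R0,_=cur(); L=(X-MID)@np.stack([EX,EY,[0,0,1]],1)
for y0,y1 in((-.2,-.165),(0.01,.05),(.05,.1),(.1,.15)):
    q=L[(L[:,1]>y0)&(L[:,1]<y1)&(abs(L[:,0])<.02)&(abs(L[:,2])<.014)]
    if len(q): print(y0,len(q),np.median(q,0),q[:,2].max(),q[:,0].min(),q[:,0].max())
E
```

```text
[0.5353 0.0628 0.2581] [ 1.4549  0.4914 -3.3863]
shift [ 0.1613  0.0202 -0.0069] turn [-0.0004  0.0019 -0.0006] t 6.9667
-0.2 39 [-0.002  -0.1829  0.005 ] 0.008311168911321137 -0.006275927640033708 0.004969713649570293
0.01 61 [-0.0025  0.0309  0.0055] 0.008323874243951784 -0.008769882564616705 0.005783401281273455
0.05 81 [-0.0028  0.0751  0.0051] 0.010129986160712923 -0.006861798317601619 0.004704999420821983
0.1 91 [-0.0028  0.1266  0.0054] 0.009744710748106733 -0.007215214185216486 0.006468183772972175
```

Emit:
arm_command(rows=[[0,[0.03,0.004,-0.007],[0,0.002,0]],[0,[0.06,0.008,-0.007],[0,0.002,0]],[0,[0.09,0.011,-0.007],[0,0.002,0]],[0,[0.12,0.015,-0.007],[0,0.002,0]],[0,[0.145,0.018,-0.007],[0,0.002,0]],[0,[0.161,0.02,-0.007],[0,0.002,0]],[0,[0.161,0.02,-0.007],[0,0.002,0]],[0,[0.161,0.02,-0.007],[0,0.002,0]]])

```text
time: 7.68
tool_pos: [0.5828, 0.0691, 0.2537]
tool_rot: [-0.002, 0.657, 0.754, -0.001]
contact_force: [-0.5, 0.3, -3.9]
gripper_width: 0.107
grasp_force: 59.2
```

```bash
python3 - <<'E'
from h import *
print(cur()[0],cur()[2]['contact_force']); go(hook_tcp(0,-.075,.0),rot(PSI,0))
E
```

```text
[0.5828 0.0691 0.2537] [-0.4796  0.2521 -3.893 ]
shift [ 0.0031 -0.0009 -0.0857] turn [-0.0004 -0.0026 -0.001 ] t 7.6833
```

Emit:
arm_command(rows=[[0,[0.001,0,-0.02],[0,0,0]],[0,[0.001,0,-0.045],[0,0,0]],[0,[0.001,0,-0.065],[0,0,0]],[0,[0.001,0,-0.075],[0,0,0]],[0,[0.001,0,-0.075],[0,0,0]],[0,[0.001,0,-0.075],[0,0,0]]])

```text
time: 8.18
tool_pos: [0.5826, 0.0691, 0.2311]
tool_rot: [-0.002, 0.657, 0.754, -0.001]
contact_force: [-0.3, -0.3, -3.9]
gripper_width: 0.11
grasp_force: 59.1
```

Emit:
arm_command(rows=[[0,[0,0,-0.005],[0,0,0]],[0,[0,0,-0.01],[0,0,0]],[0,[0,0,-0.01],[0,0,0]],[0,[0,0,-0.01],[0,0,0]]])

```text
time: 8.52
tool_pos: [0.5838, 0.0691, 0.2293]
tool_rot: [-0.0, 0.657, 0.754, 0.0]
contact_force: [2.2, 1.2, -1.4]
gripper_width: 0.103
grasp_force: 59.6
```

```bash
python3 - <<'E'
from h import *
import time
s=cur()[2];print(cur()[0],s['contact_force'],s['ft_torque']); go(hook_tcp(0,-.075,.0),rot(PSI,0))
E
```

```text
[0.5838 0.0691 0.2293] [ 2.1926  1.2066 -1.3912] [ 0.1727 -0.5585 -0.0284]
shift [-0.0003 -0.0009 -0.0044] turn [-0.0005 -0.0004 -0.0009] t 8.5167
```

```bash
python3 - <<'E'
from h import *
from scipy.optimize import least_squares
for n in('top','side'):
    X=cloud(load(n)).reshape(-1,3)
    q=X[(np.hypot(X[:,0]-.685,X[:,1]-.29)<.085)&(X[:,2]>.02)&(X[:,2]<.08)]
    for z0 in (.02,.03,.04,.05,.06): print(n,z0,((q[:,2]>z0)&(q[:,2]<z0+.01)).sum())
    q=q[np.hypot(q[:,0]-.685,q[:,1]-.29)>.02]
    # wall points: fit circle radius 75 to near-rim points
    r=least_squares(lambda c:np.clip(np.hypot(q[:,0]-c[0],q[:,1]-c[1])-.075,0,None)*10+0,[.685,.29]).x
    w=q[np.hypot(q[:,0]-.685,q[:,1]-.29)>.062]
    r2=least_squares(lambda c:np.hypot(w[:,0]-c[0],w[:,1]-c[1])-c[2],[.685,.29,.073],loss='soft_l1',f_scale=.003).x
    print(n,r,r2,'raily',(np.r_[r2[:2],0]-MID)@EY)
b=np.array([.6877,.2953,.0663]); print((b-MID)@EY, (hook_tcp(.0015,.134,.003)-cur()[0])/.3)
E
```

```text
top 0.02 8
top 0.03 11
top 0.04 202
top 0.05 165
top 0.06 31
top [0.683  0.2922] [0.6845 0.2912 0.0671] raily 0.1317074346172642
side 0.02 128
side 0.03 169
side 0.04 446
side 0.05 406
side 0.06 124
side [0.6762 0.295 ] [0.6827 0.2943 0.0684] raily 0.1350966890909785
0.13537922576160358 [-0.0891  0.6901  0.0056]
```

The stove circle fits and the burner triangulation agree on rail y ≈ 0.134. I slide the panel with the hook held just off the bar.

Emit:
arm_command(rows=[[0,[0.004,0.001,0.008],[0,0,0]],[0,[0.001,0.03,0.01],[0,0,0]],[0,[-0.003,0.06,0.01],[0,0,0]],[0,[-0.008,0.1,0.01],[0,0,0]],[0,[-0.014,0.14,0.01],[0,0,0]],[0,[-0.019,0.18,0.01],[0,0,0]],[0,[-0.025,0.22,0.01],[0,0,0]],[0,[-0.03,0.26,0.01],[0,0,0]],[0,[-0.036,0.3,0.01],[0,0,0]],[0,[-0.041,0.34,0.01],[0,0,0]],[0,[-0.041,0.34,0.01],[0,0,0]],[0,[-0.041,0.34,0.01],[0,0,0]]])

```text
time: 9.52
tool_pos: [0.5706, 0.1717, 0.2314]
tool_rot: [-0.001, 0.657, 0.754, -0.001]
contact_force: [0.1, -0.2, -4.0]
gripper_width: 0.106
grasp_force: 59.2
```

```bash
python3 - <<'E'
from h import *
s=cur()[2];print(s['contact_force'],s['ft_torque'], (cur()[0]-hook_tcp(0,0,0))@np.stack([EX,EY,[0,0,1]],1)); go(hook_tcp(.0015,.134,.003),rot(PSI,0))
E
```

```text
[ 0.1394 -0.2362 -3.9892] [-0.0303  0.0523 -0.011 ] [0.0008 0.0287 0.0034]
shift [-0.045   0.3482 -0.0013] turn [-0.     -0.002  -0.0018] t 9.5167
```

Emit:
arm_command(rows=[[0,[-0.005,0.04,0],[0,0,0]],[0,[-0.01,0.08,0],[0,0,0]],[0,[-0.015,0.12,0],[0,0,0]],[0,[-0.021,0.16,0],[0,0,0]],[0,[-0.026,0.2,0],[0,0,0]],[0,[-0.031,0.24,0],[0,0,0]],[0,[-0.036,0.28,0],[0,0,0]],[0,[-0.041,0.315,0],[0,0,0]],[0,[-0.045,0.348,0],[0,0,0]],[0,[-0.045,0.348,0],[0,0,0]],[0,[-0.045,0.348,0],[0,0,0]]])

```text
time: 10.43
tool_pos: [0.5571, 0.2759, 0.2314]
tool_rot: [-0.001, 0.657, 0.754, -0.001]
contact_force: [0.2, 0.7, -5.1]
gripper_width: 0.106
grasp_force: 59.2
```

Emit:
arm_command(rows=[[0,[0,0,-0.004],[0,0,0]],[0,[0,0,-0.008],[0,0,0]],[0,[0,0,-0.01],[0,0,0]],[0,[0,0,-0.01],[0,0,0]],[0,[0,0,-0.01],[0,0,0]]])

```text
time: 10.85
tool_pos: [0.5573, 0.2751, 0.2293]
tool_rot: [-0.001, 0.657, 0.754, -0.001]
contact_force: [-2.6, -1.6, 2.1]
gripper_width: 0.107
grasp_force: 59.9
```

```bash
cat > chk.py <<'E'
from h import *
p0,R0,s=cur();print(s['contact_force'],s['ft_torque'], (p0-hook_tcp(0,0,0))@np.stack([EX,EY,[0,0,1]],1)); go(hook_tcp(.0015,.134,.0),rot(PSI,0))
g=grab('side'); f=grab('top')
B=np.stack([EX,EY,[0,0,1]],1)
for n,F in(('side',g),('top',f)):
    L=(cloud(F).reshape(-1,3)-MID)@B
    q=L[(abs(L[:,0])<.02)&(L[:,2]>-.145)&(L[:,2]<-.05)&(L[:,1]>.03)&(L[:,1]<.215)]
    if len(q)>20:
        A=np.c_[q[:,1],q[:,2],np.ones(len(q))]; k=np.linalg.lstsq(A,q[:,0],rcond=None)[0]; q=q[abs(q[:,0]-A@k)<.008]
        print(n,len(q),k,'y',np.percentile(q[:,1],[0,1,50,99,100]),'z',q[:,2].min(),q[:,2].max())
c=cv2.resize(g['color'][90:300,70:270,::-1],None,fx=2.85,fy=2.85,interpolation=cv2.INTER_CUBIC); 
import sys; cv2.imwrite(sys.argv[1],c)
E
python3 chk.py pics/slid.png
```

```text
[-2.6154 -1.6242  2.1458] [-0.206   0.6085  0.0689] [0.0016 0.1329 0.0013]
shift [-0.0007  0.0036 -0.0043] turn [-0.0003 -0.0019 -0.0007] t 10.85
side 1226 [ 0.0031  0.0099 -0.0008] y [0.0553 0.0573 0.1406 0.2068 0.2078] z -0.1449584079097998 -0.05002247465392856
top 83 [-0.0131  0.0059  0.0006] y [0.0559 0.0565 0.0881 0.1804 0.1838] z -0.14358661111193124 -0.05000933318194284
```

View pics/slid.png

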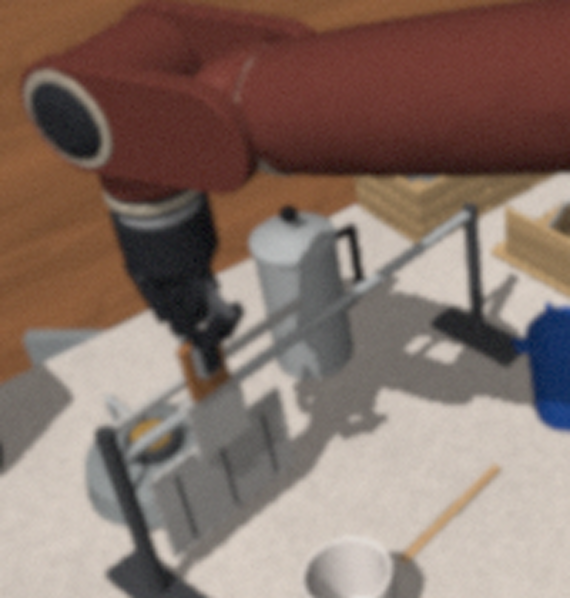

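The picture shows the panel on the bar under the keeper, in front of the burner, with the tab at (205,375) in front of the strip and the fingers above it. I ease off the small side load and let go.

Emit:
arm_command(rows=[[0,[-0.0025,0,0.003],[0,0,0]],[0,[-0.0025,0,0.003],[0,0,0]],[0,[-0.0025,0,0.003],[0,0,0]],[11,[-0.0025,0,0.003],[0,0,0]],[12,[-0.0025,0,0.003],[0,0,0]],[14,[-0.0025,0,0.003],[0,0,0]],[18,[-0.0025,0,0.003],[0,0,0]],[22,[-0.0025,0,0.003],[0,0,0]],[28,[-0.0025,0,0.003],[0,0,0]],[36,[-0.0025,0,0.003],[0,0,0]],[40,[-0.0025,0,0.003],[0,0,0]],[40,[-0.0025,0,0.003],[0,0,0]]])

```text
time: 11.95
tool_pos: [0.5565, 0.2755, 0.2293]
tool_rot: [-0.001, 0.657, 0.754, -0.001]
contact_force: [0.4, -0.1, 1.6]
gripper_width: 0.465
grasp_force: 0.0
```

Emit:
arm_command(rows=[[40,[0,0,0.02],[0,0,0]],[40,[0,0,0.05],[0,0,0]],[40,[0,0,0.1],[0,0,0]],[40,[0,0,0.15],[0,0,0]],[40,[0,0,0.21],[0,0,0]],[40,[0,0,0.28],[0,0,0]],[40,[0,0,0.36],[0,0,0]],[40,[0,0,0.44],[0,0,0]],[40,[0,0,0.5],[0,0,0]],[40,[0,0,0.5],[0,0,0]],[40,[0,0,0.5],[0,0,0]],[40,[0,0,0.5],[0,0,0]]])

```text
time: 12.95
tool_pos: [0.5563, 0.2754, 0.3791]
tool_rot: [-0.001, 0.657, 0.754, -0.001]
contact_force: [-0.8, 0.1, 0.2]
gripper_width: 0.47
grasp_force: 0.0
```

```bash
python3 chk.py pics/end.png; sleep 0; python3 chk.py pics/end2.png
```

```text
[-0.7629  0.1071  0.163 ] [-0.0514 -0.0428  0.0154] [0.0006 0.1334 0.1511]
shift [ 0.0027  0.0024 -0.5036] turn [-0.0003 -0.0022 -0.001 ] t 12.95
side 1202 [ 0.0037  0.0015 -0.0014] y [0.0547 0.0581 0.1409 0.2078 0.2089] z -0.14481758971939732 -0.05004044062833504
top 100 [-0.0045  0.0043 -0.0001] y [0.0571 0.0572 0.0958 0.2037 0.2048] z -0.14468013380877925 -0.05103917347676454
[-0.7648  0.9397 -1.0652] [ 0.0413 -0.0221  0.0627] [0.0003 0.1333 0.1495]
shift [ 0.0037  0.003  -0.4982] turn [ 0.0002 -0.0038 -0.001 ] t 13.05
side 1210 [ 0.0029  0.002  -0.0013] y [0.0563 0.0584 0.1402 0.2077 0.2089] z -0.14496335215507977 -0.05010512697232014
top 96 [-0.003   0.0003 -0.0007] y [0.0565 0.0566 0.0961 0.2024 0.2031] z -0.1446155683524786 -0.05160805832533197
```

View pics/end2.png

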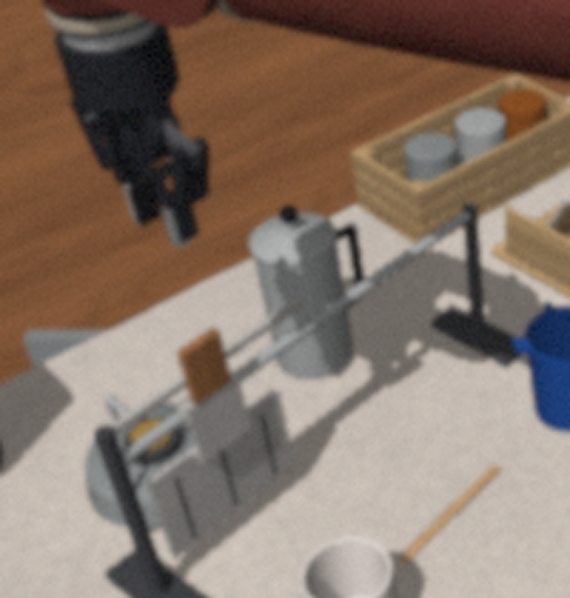

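The panel hangs straight at rail y ≈ 0.133, with the gripper well clear above it. I give it a second to settle, then hand in.

Emit:
arm_command(rows=[[40,[0,0,0],[0,0,0]],[40,[0,0,0],[0,0,0]],[40,[0,0,0],[0,0,0]],[40,[0,0,0],[0,0,0]],[40,[0,0,0],[0,0,0]],[40,[0,0,0],[0,0,0]],[40,[0,0,0],[0,0,0]],[40,[0,0,0],[0,0,0]],[40,[0,0,0],[0,0,0]],[40,[0,0,0],[0,0,0]],[40,[0,0,0],[0,0,0]],[40,[0,0,0],[0,0,0]]])

```text
time: 14.15
tool_pos: [0.5564, 0.2755, 0.3793]
tool_rot: [-0.001, 0.657, 0.754, -0.001]
contact_force: [0.8, 0.1, -0.5]
gripper_width: 0.467
grasp_force: 0.0
```

```bash
python3 -c "
from plant import manip; print(manip.job_done())"
```

```text
the job is handed in; nothing more can be done
None
```

The windscreen panel hangs straight and let go on the rail, its middle about 1–2 mm from the burner's centre by my measurement; I handed the job in at about 14 s of the 54 s, and no verdict came back.

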